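# Empty one corner of the screw tray and put the tray back on its spindle

### The job

Lift the divided screw tray by its grip fin and tip it toward the standoffs' own corner, so that the three hex standoffs slide over that lip into the steel dish while the nuts, washers and spacers stay in their compartments. Then set the tray on its stand and feel for the fit, turning it a little at a time until the hexagonal socket under it drops over the spindle and the tray sits fully home and level, and let go. Leave the dish, the screwdriver, the tweezers and the tape roll where they are.

Things in the scene. Friction and masses are not known exactly. Their poses are not given: they have to be found in the camera images.
- tray: Dark grey plastic screw tray, loose, 0.2 to 0.3 kg; origin: centre of its underside, z up. 120 x 120 mm, sides along x and y, corners cut off (56 mm of each side is left). Floor 4 mm thick; walls 24 mm high, 3 mm thick; dividers along its x and y axes make four compartments: standoffs in (-x,-y), nuts in (+x,+y), washers in (+x,-y), spacers in (-x,+y).
- tray_grip (a point): Grip point of the tray, 58 mm above its underside: the middle of an upright flat fin, 56 mm long along the tray's x, 12 mm thick along its y, reaching from 27 to 82 mm above the underside. Hold it across the 12 mm with 40 N or more.
- tray_foot (a point): Centre of the tray's underside (axes as the tray) and of the mouth of the regular hexagonal socket in it: 28 mm across flats, 18 mm deep, two of its corners on the tray's x axis.
- tray_lip (a point): End of the standoffs' pouring lip, (-58, -58, 8) mm from the tray's origin. Each cut corner is open, 43 mm wide, with a lip that rises 4 mm and ends 82 mm from the centre. Parts slide (friction 0.2 to 0.3) and leave over it at 25 to 35 degrees of tilt, stragglers along a wall at up to 45. Tilt toward this corner: tilted toward a side, two compartments empty.
- stand: Fixed stand; origin: centre of its round foot (92 mm wide) on the bench. It carries a 62 mm grey turntable disc with a hexagonal steel spindle, which turns against a light drag (0.06 N m). The angle of the hexagon is NOT given by these poses: it may be any and must be felt for (or seen).
- stand_seat (a point): Centre of the stand's flat disc, 34 mm above the bench, on which the tray's underside rests when home. The spindle on it is 26 mm across flats for 9 mm, then tapers to 18 mm across flats in another 6 mm. Within 6 degrees of a fit (any of the six) the tray drops home; else it rides 7 to 11 mm high. If it hangs part-way, a turn of 3 to 5 degrees eases it home.
- dish_in (a point): Centre of the inner floor, 3 mm above the bench, of a loose round steel dish: 112 mm across the rim, 106 to 100 mm inside, 27 mm high, 0.35 kg. Scrap bins 120 mm high stand along the left of the work, their rims at y = -0.085: keep the tray clear of them.
- standoff_a_mid (a point): Middle of a brass hexagonal standoff with a short steel stud: 22 mm long along its y, 8 mm thick; loose in the tray at first.
- standoff_b_mid (a point): Middle of a brass hexagonal standoff with a short steel stud: 22 mm long along its y, 8 mm thick; loose in the tray at first.
- standoff_c_mid (a point): Middle of a brass hexagonal standoff with a short steel stud: 22 mm long along its y, 8 mm thick; loose in the tray at first.
- nut_a_mid (a point): Middle of a steel hex nut, 16 mm across flats, 8 mm high; stays in the tray's (+x,+y) compartment.
- nut_b_mid (a point): Middle of a steel hex nut, 16 mm across flats, 8 mm high; stays in the tray's (+x,+y) compartment.
- washer_a_mid (a point): Middle of a flat brass washer, 20 mm wide, 4 mm thick; stays in the tray's (+x,-y) compartment.
- washer_b_mid (a point): Middle of a flat brass washer, 20 mm wide, 4 mm thick; stays in the tray's (+x,-y) compartment.
- spacer_a_mid (a point): Middle of a round brass spacer, 13 mm wide, 8 mm high; stays in the tray's (-x,+y) compartment.
- spacer_b_mid (a point): Middle of a round brass spacer, 13 mm wide, 8 mm high; stays in the tray's (-x,+y) compartment.
- driver: Bystander: precision screwdriver lying on the bench, 156 mm long along its y, 16 mm thick.
- tweezers: Bystander: tweezers lying on the bench, 123 mm long along their y, 14 mm wide, 10 mm high.
- tape: Bystander: roll of amber tape lying flat, 77 mm wide, 20 mm high.
Mind the look-alikes: they are no part of the job. Of the things like the tray, leave any that is orange; of the rest the larger one is meant.

How it is judged:
By the outcome, as a careful person would: the job done as asked, in the order asked, and still so for the second after the job is handed in, with the robot touching nothing.
It also fails if it takes over 64 s, if anything falls off the work surface, if the arm or the gripper's body presses on something with over 40 N, if the wrist force passes 120 N, or if a joint passes its speed limit or range.

### The arm

A 6-joint arm with a two-finger parallel gripper is mounted at the origin on a cart in front of the work surface, level with it; the furniture and walls round the work are solid. World frame = base frame: x ahead of the robot, y to its left, z up, the work surface at z = 0. Lengths are in m, angles in rad, forces in N, time in s.
With the tool pointing down it reaches from about 0.375 to 0.925 m from the base axis. Payload 5.7 kg.
Tool frame: the origin (TCP) lies between the finger pads; the fingertips stand robot.nose_length ahead of it and the grasp point (between the pads) lies 3 mm ahead of it (robot.nose_length is the distance from the TCP to the fingertips, in m); z points along the fingers, y is the line along which they close (so a half turn about z gives the same grasp; the last joint's range is limited). The gripper opens to 88 mm and grips with 3 to 60 N. Pads are 20 mm wide; open, the fingers measure 115 mm over their backs; the gripper's body (75 mm by 178 mm) begins 61 mm behind the grasp point.
Start: joints at [1.188, 0.359, 1.51, -0, 1.272, -0.115], TCP at [0.159, 0.579, 0.245] pointing down, gripper open.
Joint ranges: [-2.97, 2.97], [-1.01, 2.36], [0.21, 2.38], [-0.96, 4.11], [0.2, 2.71], [-2.98, 2.98]. Speed limits (rad/s): [2.39, 2.39, 3.14, 3.14, 3.14, 3.14].

### API

Orientations are given as a unit quaternion [w, x, y, z].
In Python, from station import robot gives the robot as it stands.
- The arm moves only by the shell command python3 -m crank 'ROWS' [OPENING]. ROWS is JSON, a list of rows, each a list of 6 numbers: the shift along the tool's x, y, z in m, then the turn, a rotation vector about the tool's x, y, z in units of 5 degrees (1.0 is 5 degrees). In form: [[tx, ty, tz, ax, ay, az], ...]. A call has 1 to 12 rows; each row shifts and turns the commanded pose from where the row before left it, along the tool's axes as they then stand; what a row does not reach is not made up. A row lasts 1/12 s, in which the tool goes at most 41.7 mm and 7.16 degrees, less where a joint would pass 70% of its speed; a pose out of reach is approached as far as the arm can. A call with a gripper value outside its range is refused whole. OPENING is the finger opening in m, from 0 to 0.0878, set as the call begins (- or left out, the last holds). The fingers move at their own pace and stop on an object; the grip force is fixed at half the most. Time passes only in rows, so rows that do not move let the fingers close. It gives the time, the measured TCP pose, the force, the opening and the grip force at its end, in the units of the state.
- robot.read_state(): the state, without advancing time (a new reading comes with each control period).
- robot.grab_frame(name): name is "scene" or "top" or "wrist"; returns (picture, depth): 400x640x3 uint8, blue, green, red; 400x640 float32, m along the optical axis (not along the pixel's ray), 0 where there is no reading.
- robot.get_calibration(name): a dict with "fov_y" (degrees; the focal length in pixels is half the picture's height over the tangent of half this angle, whatever the lens; pixels are square), "cx", "cy" (the principal point, pixels), "rvec" (rotation vector, rad) and "tvec" (3), from world to camera coordinates, as OpenCV has them; the wrist camera has in their place "T_tool_cam" (4x4, takes a point from camera to tool coordinates, whose origin is the TCP and whose axes are the flange's). Camera axes: x right, y down, z forward; pixel columns grow to the right and rows downward; lengths in m; the calibration is good to about 2 mm. A picture is of the moment at which its call begins: read the wrist's pose just before it. get_calibration takes no time and is no camera call.
- robot.finish_job(): hands the job in; it is judged then, once.
The state is a dict: "time_s": time; "joint_pos": joint angles; "qvel": joint speeds; "tau": joint torques, N m; "ee_pos": TCP position; "tcp_rot": TCP orientation; "contact_force": force on the tool from outside, world axes, zero at the start; "moment": the same for the moment, N m; "grip_width": opening from 0.0 (shut) to 1.0 (fully open); "finger_force": force on a finger pad.
Only numpy, scipy, OpenCV 4.12 (cv2) and the standard library are available. Lean on these libraries where they do the work, as an engineer would, in place of code of your own. Each camera call takes 0.05 s, during which the arm holds its last target. There are 200 camera calls.

## Working session

There is one attempt and no reset: what is moved stays moved. The work goes in short steps, Python scripts to look and compute and a shell command to move; the robot and the scene stay as the last step left them, time stands still between calls to the robot, and variables do not carry over. Pictures are saved under pics/ and viewed, at most 12 in all, crops included, and the job is handed in when it is done.

```bash
ls; mkdir -p pics
cat > h.py <<'E'
import numpy as np, cv2
from station import robot
from scipy.spatial.transform import Rotation as R
def cam(n, st=None):
    c=robot.get_calibration(n); f=200/np.tan(np.radians(c["fov_y"])/2)
    if n=="wrist":
        q=np.array(st["tcp_rot"]); T=np.eye(4); T[:3,:3]=R.from_quat(q[[1,2,3,0]]).as_matrix(); T[:3,3]=st["ee_pos"]
        M=T@np.array(c["T_tool_cam"])
    else:
        M=np.eye(4); M[:3,:3]=cv2.Rodrigues(np.array(c["rvec"],float))[0]; M[:3,3]=np.ravel(c["tvec"]); M=np.linalg.inv(M)
    return f,c["cx"],c["cy"],M
def cloud(n,d,st=None):
    f,cx,cy,M=cam(n,st); v,u=np.mgrid[:400,:640]
    P=np.stack([(u-cx)/f*d,(v-cy)/f*d,d],-1)
    return P@M[:3,:3].T+M[:3,3]
def grab(n,fn):
    st=robot.read_state(); p,d=robot.grab_frame(n)
    cv2.imwrite(f"pics/{fn}.png",p); P=cloud(n,d,st); np.save(f"pics/{fn}.npy",np.dstack([P,d])); return p,d,P,st
E
python3 - <<'E'
from h import *
print(robot.nose_length, robot.read_state())
a=grab("top","top1");b=grab("scene","scene1")
for n in("top","scene"): print(cam(n))
E
```

```text
pics
0.022 {'time_s': 0.0, 'joint_pos': array([ 1.18793930e+00,  3.59462583e-01,  1.51142590e+00, -4.73839121e-06,
        1.27248960e+00, -1.15096118e-01]), 'qvel': array([-0.00082844, -0.00031717, -0.00106922, -0.00045576, -0.0014916 ,
        0.00072482]), 'tau': array([ 8.71443772e-04, -5.15353525e+01, -2.70729858e+01,  6.74238615e-02,
        3.48140812e-02, -1.23946083e-04]), 'ee_pos': array([0.15850744, 0.57801427, 0.2438373 ]), 'tcp_rot': array([-2.17782080e-04,  1.33480123e-01,  9.91051088e-01, -8.65747383e-04]), 'contact_force': array([ 0.81246047, -0.29779527, -0.16624478]), 'moment': array([0.01004979, 0.00020469, 0.01456842]), 'finger_force': 0.0, 'grip_width': 1.0017432270124211}
(np.float64(509.6562121658669), 317.5657410415663, 202.54078475470067, array([[ 0.02505909, -0.98477097,  0.17204122,  0.29211279],
       [-0.999319  , -0.02933874, -0.02237784, -0.41897737],
       [ 0.02708452, -0.17136329, -0.98483554,  1.19326413],
       [ 0.        ,  0.        ,  0.        ,  1.        ]]))
(np.float64(433.51113806607833), 319.727890972363, 204.3189905743122, array([[ 0.86828031, -0.34804867,  0.35348469,  0.11225228],
       [-0.49570044, -0.58108827,  0.64545914, -1.09144504],
       [-0.01924539, -0.73566198, -0.67707538,  0.76236422],
       [ 0.        ,  0.        ,  0.        ,  1.        ]]))
```

View pics/top1.png

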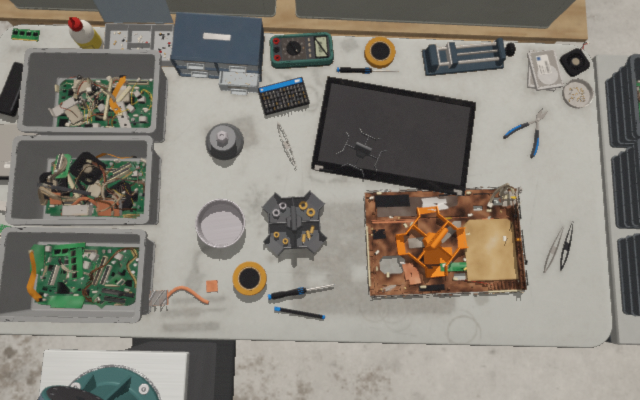

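View pics/scene1.png

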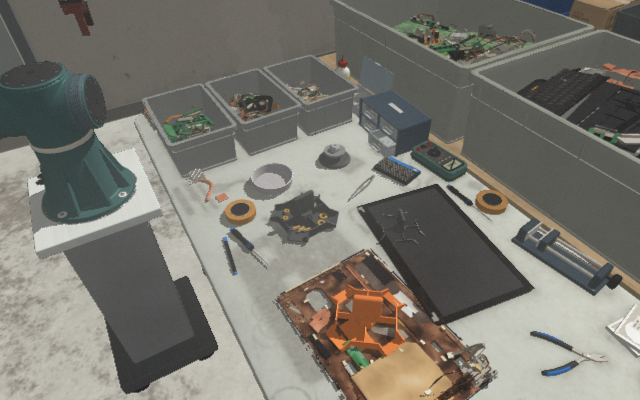

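Run:
```python
from h import *
p=cv2.imread("pics/top1.png")
cv2.imwrite("pics/crop1.png",cv2.resize(p[112:262,190:390],None,fx=4,fy=4,interpolation=cv2.INTER_CUBIC))
P=np.load("pics/top1.npy")
for n,(u,v) in dict(bench=(190,310),dish=(221,228),dish2=(221,222),stand=(223,135),standb=(224,150),fin=(294,222),tape=(250,279),grey2=(365,148),bin=(155,180)).items(): print(n,P[v,u].round(3))
# heights grid on the tray
sub=P[185:268,255:335]
m=(sub[...,2]>0.045)
print(sub[m][:,:3].round(3)[::6], m.sum())
s=P[110:170,195:255]; m=s[...,2]>0.028
q=s[m][:,:3]; print("stand top",q[:,2].max(),q.mean(0)); 
s=P[190:260,185:250]; m=(s[...,2]>0.018)&(s[...,2]<0.04); q=s[m][:,:3]
c,r=cv2.minEnclosingCircle(q[:,:2].astype(np.float32)); print("dish",c,r)
```

```text
bench [ 0.243 -0.161 -0.003  1.164]
dish [ 4.330e-01 -2.210e-01  1.000e-03  1.194e+00]
dish2 [ 0.447 -0.221  0.004  1.193]
stand [ 0.645 -0.221  0.046  1.186]
standb [ 0.613 -0.223  0.032  1.194]
fin [ 0.441 -0.394  0.082  1.119]
tape [ 0.316 -0.297  0.021  1.156]
grey2 [ 0.622 -0.551  0.056  1.18 ]
bin [ 0.534 -0.072  0.044  1.166]
[[ 0.292 -0.419  1.193]
 [ 0.477 -0.39   0.079]
 [ 0.475 -0.395  0.08 ]
 [ 0.473 -0.395  0.077]
 [ 0.47  -0.393  0.082]
 [ 0.468 -0.395  0.08 ]
 [ 0.466 -0.395  0.079]
 [ 0.464 -0.395  0.081]
 [ 0.459 -0.386  0.082]
 [ 0.457 -0.389  0.081]
 [ 0.454 -0.391  0.085]
 [ 0.453 -0.391  0.08 ]
 [ 0.45  -0.393  0.081]
 [ 0.448 -0.393  0.083]
 [ 0.446 -0.393  0.079]
 [ 0.444 -0.393  0.08 ]
 [ 0.441 -0.394  0.082]
 [ 0.439 -0.391  0.08 ]
 [ 0.436 -0.392  0.085]
 [ 0.435 -0.389  0.078]
 [ 0.433 -0.387  0.078]
 [ 0.292 -0.419  1.193]
 [ 0.431 -0.398  0.08 ]
 [ 0.426 -0.39   0.081]
 [ 0.424 -0.392  0.081]
 [ 0.423 -0.394  0.073]
 [ 0.292 -0.419  1.193]
 [ 0.292 -0.419  1.193]
 [ 0.292 -0.419  1.193]] 171
stand top 1.1932641270320838 [ 0.63290434 -0.2233386   0.06639227]
dish (0.4431890547275543, -0.22213895618915558) 0.05793038010597229
```

View pics/crop1.png

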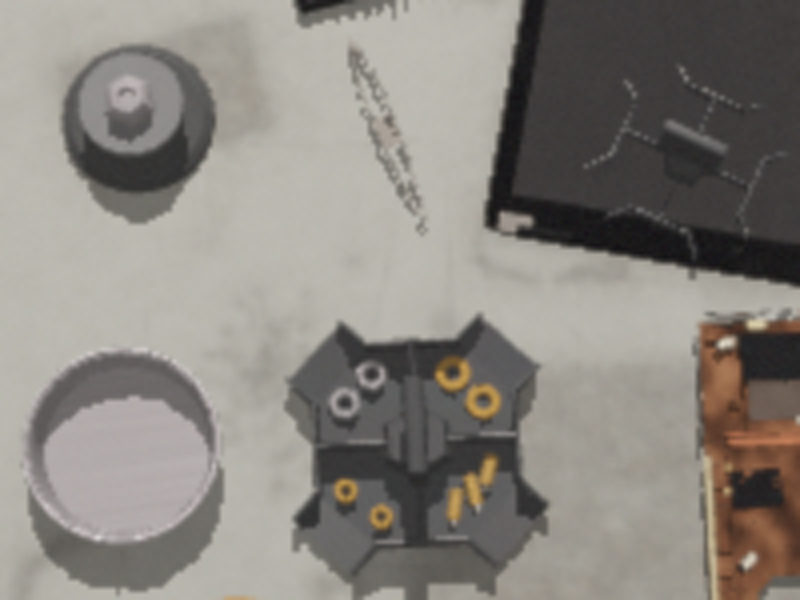

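Candidates for the tray: dark grey at (294,225), with the brass standoffs in its lower-right compartment; orange at (432,242), which is excluded; and a smaller grey one on the black panel at (365,148). The large grey one is meant. The 4x crop shows all four part types in it: nuts upper left, washers upper right, spacers lower left and standoffs lower right, so its axes lie about along world x and y. The dish is at (221,228), and the stand at (223,138) carries a hex spindle.

Next I move above the tray, turning the tool to world axes first.

```bash
python3 -m crank '[[0,0,0,0,0,-1.02],[0,0,0,0,0,-1.02],[0,0,0,0,0,-1.02],[-0.029,-0.029,0,0,0,0],[-0.029,-0.029,0,0,0,0],[-0.029,-0.029,0,0,0,0],[-0.029,-0.029,0,0,0,0],[-0.029,-0.029,0,0,0,0],[-0.029,-0.029,0,0,0,0],[-0.029,-0.029,0,0,0,0],[-0.029,-0.029,0,0,0,0],[-0.029,-0.029,0,0,0,0]]' 0.0878
python3 -m crank '[[-0.008,-0.039,0,0,0,0],[-0.008,-0.039,0,0,0,0],[-0.008,-0.039,0,0,0,0],[-0.008,-0.039,0,0,0,0],[-0.008,-0.039,0,0,0,0],[-0.008,-0.039,0,0,0,0],[-0.008,-0.039,0,0,0,0],[-0.008,-0.039,0,0,0,0],[-0.008,-0.039,0,0,0,0],[-0.008,-0.039,0,0,0,0],[-0.008,-0.039,0,0,0,0],[-0.008,-0.039,0,0,0,0]]'
```

```text
time_s: 1.1
ee_pos: [0.4204, 0.3156, 0.2444]
tcp_rot: [-0.0, 0.0, 1.0, -0.0]
contact_force: [0.4, 1.0, -0.4]
grip_width: 1.0
finger_force: 0.0
time_s: 2.1
ee_pos: [0.5149, -0.1527, 0.2444]
tcp_rot: [-0.0, 0.001, 1.0, 0.0]
contact_force: [1.2, 0.3, -0.0]
grip_width: 1.003
finger_force: 0.0
```

```bash
python3 - <<'E'
from h import *
grab("wrist","w0"); print(robot.get_calibration("wrist")["T_tool_cam"])
E
python3 -m crank '[[0.009,-0.034,0,0,0,0],[0.009,-0.034,0,0,0,0],[0.009,-0.034,0,0,0,0],[0.009,-0.034,0,0,0,0],[0.009,-0.034,0,0,0,0],[0.009,-0.034,0,0,0,0],[0.009,-0.034,0,0,0,0],[0,0,0,0,0,0]]'
python3 - <<'E'
from h import *
p,d,P,st=grab("wrist","w1")
a=cv2.imread("pics/w0.png"); cv2.imwrite("pics/two.png",cv2.resize(np.vstack([a,p]),(480,600)))
m=(P[...,2]>.07)&(P[...,2]<.09)&(d>0.05)&(abs(P[...,0]-.448)<.06)&(abs(P[...,1]+.392)<.04)
q=P[m][:,:2].astype(np.float32); print(len(q), cv2.minAreaRect(q), q.min(0),q.max(0))
E
```

```text
[[-1.01214138e-03 -9.67528575e-01 -2.52759632e-01  6.83298690e-02]
 [ 9.99999487e-01 -9.72216399e-04 -2.82852573e-04 -1.06030838e-03]
 [ 2.79308872e-05 -2.52759789e-01  9.67529063e-01 -1.38686944e-01]
 [ 0.00000000e+00  0.00000000e+00  0.00000000e+00  1.00000000e+00]]
time_s: 2.82
ee_pos: [0.4506, -0.3945, 0.2444]
tcp_rot: [-0.0, 0.002, 1.0, -0.002]
contact_force: [0.3, -1.2, 0.1]
grip_width: 1.0
finger_force: 0.0
660 ((0.4512287378311157, -0.3918435275554657), (0.05600921809673309, 0.012322098016738892), 4.357509136199951) [ 0.42318425 -0.39932525] [ 0.47921616 -0.3845131 ]
```

View pics/two.png

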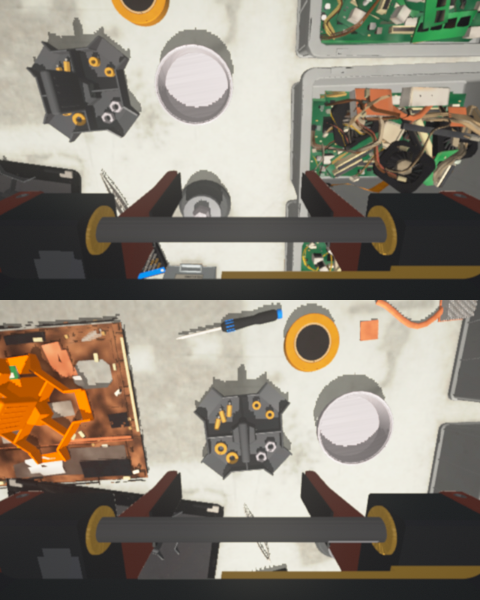

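The top half shows the tray, the dish and the stand from the side. In the bottom half the tray is at about (245,430) in the combined picture, with its fin central, and the dish is at (353,425). The fin measures 56 x 12.3 mm with its top at about 0.08, which matches the description.

Run:
```python
from h import *
Q=np.load("pics/w1.npy");P=Q[...,:3];d=Q[...,3]
m=(P[...,2]>.07)&(P[...,2]<.09)&(d>0.05)&(abs(P[...,0]-.448)<.06)&(abs(P[...,1]+.392)<.04)
q=P[m]; print("fin slope deg",np.degrees(np.arctan(np.polyfit(q[:,0],q[:,1],1)[0])),q[:,2].max())
m=(abs(P[...,2]-.024)<.007)&(d>0.05)&(np.hypot(P[...,0]-.443,P[...,1]+.222)<.07)
q=P[m][:,:2].astype(np.float32); print("dish",cv2.minEnclosingCircle(q),len(q))
Q=np.load("pics/w0.npy");P=Q[...,:3];d=Q[...,3]
near=(d>0.05)&(np.hypot(P[...,0]-.64,P[...,1]+.222)<.06)
for lo,hi in((.02,.039),(.039,.046),(.046,.054)):
    m=near&(P[...,2]>lo)&(P[...,2]<hi); q=P[m][:,:2].astype(np.float32)
    if len(q)>4: print(lo,len(q),cv2.minEnclosingCircle(q), P[m][:,2].mean(), cv2.fitEllipse(q)[0])
T=np.load("pics/top1.npy");P=T[...,:3]
near=(np.hypot(P[...,0]-.64,P[...,1]+.222)<.06)
for lo,hi in((.03,.039),(.042,.056)):
    m=near&(P[...,2]>lo)&(P[...,2]<hi); q=P[m][:,:2].astype(np.float32)
    print("top",lo,len(q),cv2.minEnclosingCircle(q),P[m][:,2].mean())
```

```text
fin slope deg 4.5434973569071815 0.08217231267959546
dish ((0.44382739067077637, -0.2226739376783371), 0.0578189492225647) 1824
0.02 1029 ((0.6432080268859863, -0.21740460395812988), 0.030773315578699112) 0.0322915200292493 (0.6370713114738464, -0.21736599504947662)
0.039 142 ((0.6417272090911865, -0.21789996325969696), 0.013607957400381565) 0.04309943519064363 (0.6391781568527222, -0.2173481434583664)
0.046 89 ((0.6401901245117188, -0.21820232272148132), 0.01072243507951498) 0.04729349768814242 (0.6386681199073792, -0.21774263679981232)
top 0.03 384 ((0.6439388990402222, -0.21812695264816284), 0.03143526241183281) 0.033981116209713974
top 0.042 101 ((0.6465983390808105, -0.22205820679664612), 0.018366241827607155) 0.046910728459383856
```

```bash
python3 -m crank '[[0,0.0025,0.03,0,0,-0.88],[0,0,0.04,0,0,0],[0,0,0.04,0,0,0],[0,0,0.04,0,0,0],[0,0,0.025,0,0,0],[0,0,0.009,0,0,0],[0,0,0,0,0,0]]'
python3 -m crank '[[0,0,0,0,0,0],[0,0,0,0,0,0],[0,0,0,0,0,0],[0,0,0,0,0,0],[0,0,0,0,0,0],[0,0,0,0,0,0],[0,0,0,0,0,0],[0,0,0,0,0,0]]' 0
```

```text
time_s: 3.45
ee_pos: [0.4509, -0.3835, 0.0583]
tcp_rot: [-0.002, -0.038, 0.999, 0.002]
contact_force: [0.2, 0.4, 0.6]
grip_width: 1.001
finger_force: 0.0
time_s: 4.12
ee_pos: [0.452, -0.3862, 0.0609]
tcp_rot: [0.0, -0.038, 0.999, -0.0]
contact_force: [-0.1, 0.4, 0.2]
grip_width: 0.43
finger_force: 0.0
```

```bash
python3 -m crank '[[0,-0.006,0,0,0,0],[0,0,0,0,0,0],[0,0,0,0,0,0],[0,0,0,0,0,0],[0,0,0,0,0,0],[0,0,0,0,0,0]]' 
python3 -m crank '[[0,0,0,0,0,0],[0,0,0,0,0,0],[0,0,0,0,0,0],[0,0,0,0,0,0]]'
```

```text
time_s: 4.62
ee_pos: [0.4524, -0.392, 0.0606]
tcp_rot: [-0.0, -0.038, 0.999, 0.0]
contact_force: [-0.9, 0.2, -0.9]
grip_width: 0.139
finger_force: 30.0
time_s: 4.95
ee_pos: [0.4523, -0.3921, 0.0606]
tcp_rot: [-0.0, -0.038, 0.999, 0.0]
contact_force: [-0.4, -0.7, -0.3]
grip_width: 0.131
finger_force: 30.0
```

```bash
python3 -m crank '[[0,0,-0.004,0,0,0],[0,0,-0.008,0,0,0],[0,0,-0.015,0,0,0],[0,0,-0.02,0,0,0],[0,0,-0.02,0,0,0],[0,0,-0.02,0,0,0],[0,0,-0.012,0,0,0],[0,0,-0.005,0,0,0],[0,0,0,0,0,0],[0,0,0,0,0,0]]'
python3 -c "
from h import *
grab('scene','s2');s=robot.read_state();print(s['joint_pos'],s['contact_force'],s['moment'])
p=cv2.imread('pics/s2.png');cv2.imwrite('pics/s2c.png',cv2.resize(p[100:300,180:430],None,fx=2.4,fy=2.4))"
```

```text
time_s: 5.78
ee_pos: [0.4523, -0.3918, 0.1646]
tcp_rot: [-0.0, -0.038, 0.999, 0.0]
contact_force: [1.0, 0.2, -3.9]
grip_width: 0.134
finger_force: 30.0
[-8.29339850e-01  4.37694012e-01  1.60396060e+00 -9.49614205e-05
  1.10136830e+00 -2.47614154e+00] [ 0.63330205 -0.88733921 -3.65262675] [0.08136824 0.04059161 0.01198842]
```

View pics/s2c.png

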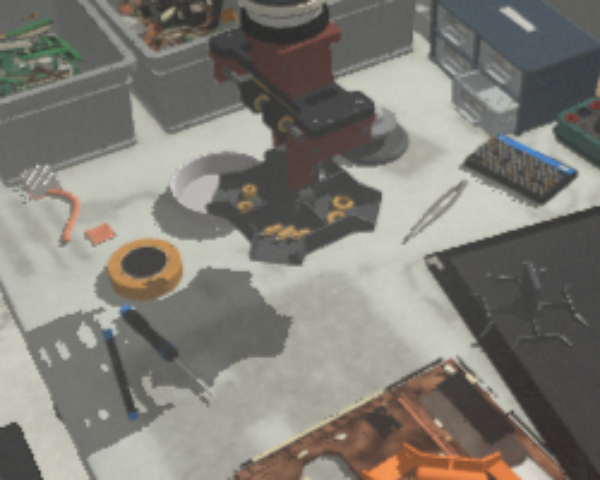

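The tray is off the bench at about (300,200) in the crop, level, with all the parts still in it. Next I carry it to the dish side and turn it so the standoffs' lip faces the dish and the robot.

```bash
python3 -m crank '[[-0.005,0.006,0,0,0,0],[-0.01,0.013,0,0,0,0],[-0.013,0.016,0,0,0,0],[-0.013,0.017,0,0,0,0],[-0.013,0.017,0,0,0,0],[-0.013,0.016,0,0,0,0],[-0.013,0.016,0,0,0,0],[-0.008,0.01,0,0,0,0],[-0.004,0.005,0,0,0,0],[0,0,0,0,0,0.5]]'
python3 -m crank '[[0,0,0,0,0,1],[0,0,0,0,0,1.3],[0,0,0,0,0,1.3],[0,0,0,0,0,1.3],[0,0,0,0,0,1.3],[0,0,0,0,0,1.3],[0,0,0,0,0,1.3],[0,0,0,0,0,1.3],[0,0,0,0,0,1.3],[0,0,0,0,0,1.3],[0,0,0,0,0,1.3],[0,0,0,0,0,0.8]]'
python3 -m crank '[[0,0,0.01,0,0,0],[0,0,0.015,0,0,0],[0,0,0.015,0,0,0],[0,0,0.006,0,0,0],[0,0,0,0,0,0],[0,0,0,0,0,0]]'
python3 -c "
from h import *
s=robot.read_state();print(s['joint_pos'],s['ee_pos'])
M=R.from_quat(np.array(s['tcp_rot'])[[1,2,3,0]]).as_matrix();print('lip',s['ee_pos']+M@[.058,-.058,.053], M.round(3))
r=np.array([58,-58,53.]);print(r-R.from_rotvec(np.radians(5)*np.array([-1,-1,0])/2**.5).apply(r))
grab('scene','s3');P=grab('wrist','w3')[2]
"
```

```text
time_s: 6.67
ee_pos: [0.5359, -0.2679, 0.164]
tcp_rot: [-0.0, -0.017, 1.0, 0.0]
contact_force: [-0.5, 1.0, -3.6]
grip_width: 0.135
finger_force: 30.0
time_s: 7.67
ee_pos: [0.5349, -0.2698, 0.1642]
tcp_rot: [-0.0, 0.591, 0.806, -0.0]
contact_force: [0.5, -0.8, -3.1]
grip_width: 0.142
finger_force: 30.0
time_s: 8.17
ee_pos: [0.535, -0.2695, 0.1181]
tcp_rot: [-0.001, 0.588, 0.809, -0.0]
contact_force: [0.2, 0.2, -4.0]
grip_width: 0.137
finger_force: 30.0
[-5.81715808e-01  4.93844733e-01  1.64277356e+00 -2.75374272e-04
  1.00631904e+00 -8.94133628e-01] [ 0.53499556 -0.26946222  0.11806956]
lip [ 0.4619045  -0.23207866  0.06518132] [[-0.308  0.952 -0.001]
 [ 0.952  0.308  0.001]
 [ 0.001 -0.001 -1.   ]]
[ 3.4870136  -3.4870136  -6.94721534]
```

```bash
python3 -m crank '[[0.0017,-0.0017,-0.0035,-0.354,-0.354,0],[0.0017,-0.0017,-0.0035,-0.354,-0.354,0],[0.0017,-0.0017,-0.0035,-0.354,-0.354,0],[0.0017,-0.0017,-0.0035,-0.354,-0.354,0],[0.0017,-0.0017,-0.0035,-0.354,-0.354,0],[0.0017,-0.0017,-0.0035,-0.354,-0.354,0],[0.0017,-0.0017,-0.0035,-0.354,-0.354,0],[0,0,0,0,0,0],[0,0,0,0,0,0]]'
python3 -c "
from h import *
s=robot.read_state();print(s['joint_pos'],s['ee_pos'])
M=R.from_quat(np.array(s['tcp_rot'])[[1,2,3,0]]).as_matrix();print('lip',s['ee_pos']+M@[.058,-.058,.053], M.round(3))
"
```

```text
time_s: 9.02
ee_pos: [0.5173, -0.2602, 0.1414]
tcp_rot: [0.15, 0.582, 0.799, 0.023]
contact_force: [0.3, 0.0, -3.2]
grip_width: 0.139
finger_force: 30.0
[-0.61092718  0.33268288  1.9185066   0.07370948  0.58908562 -0.97777979] [ 0.51732962 -0.26022111  0.1413672 ]
lip [ 0.46187671 -0.23181574  0.06616674] [[-0.278  0.923  0.267]
 [ 0.937  0.322 -0.137]
 [-0.213  0.212 -0.954]]
```

J5 would reach its 0.2 limit near 34° of tilt leaning this way, so I level the tray again. I will pour from the robot's side of the dish, with the lip pointing outward at about 10°.

```bash
python3 -m crank '[[-0.0017,0.0017,0.0035,0.354,0.354,0],[-0.0017,0.0017,0.0035,0.354,0.354,0],[-0.0017,0.0017,0.0035,0.354,0.354,0],[-0.0017,0.0017,0.0035,0.354,0.354,0],[-0.0017,0.0017,0.0035,0.354,0.354,0],[-0.0017,0.0017,0.0035,0.354,0.354,0],[-0.0017,0.0017,0.0035,0.354,0.354,0],[0,0,-0.01,0,0,0],[0,0,-0.02,0,0,0],[0,0,-0.015,0,0,0.6],[0,0,-0.006,0,0,1]]'
python3 -m crank '[[0,0,0,0,0,1.3],[0,0,0,0,0,1.3],[0,0,0,0,0,1.3],[0,0,0,0,0,1.3],[0,0,0,0,0,1.3],[0,0,0,0,0,1.3],[0,0,0,0,0,1.3],[0,0,0,0,0,1.3],[0,0,0,0,0,1.3],[0,0,0,0,0,1.3],[0,0,0,0,0,1.3],[0,0,0,0,0,1.3]]'
python3 -m crank '[[0,0,0,0,0,1.3],[0,0,0,0,0,1.3],[0,0,0,0,0,1.3],[0,0,0,0,0,1.3],[0,0,0,0,0,1.3],[0,0,0,0,0,1.3],[0,0,0,0,0,1.3],[0,0,0,0,0,1.3],[0,0,0,0,0,1],[0,0,0,0,0,0],[0,0,0,0,0,0]]'
python3 -c "
from h import *
s=robot.read_state();print(s['joint_pos'],s['ee_pos'])
M=R.from_quat(np.array(s['tcp_rot'])[[1,2,3,0]]).as_matrix();print(M.round(3))
print('go tool', M.T@(np.array([.343,-.24,.165])-s['ee_pos']))"
```

```text
time_s: 9.93
ee_pos: [0.5381, -0.2711, 0.1738]
tcp_rot: [0.003, 0.645, 0.765, 0.0]
contact_force: [0.3, -0.8, -3.4]
grip_width: 0.135
finger_force: 30.0
time_s: 10.93
ee_pos: [0.5368, -0.2703, 0.1718]
tcp_rot: [0.001, 0.982, 0.187, 0.001]
contact_force: [-0.0, 0.5, -3.1]
grip_width: 0.135
finger_force: 30.0
time_s: 11.85
ee_pos: [0.5366, -0.2702, 0.1715]
tcp_rot: [0.0, 0.954, -0.301, 0.001]
contact_force: [0.0, -0.5, -3.9]
grip_width: 0.137
finger_force: 30.0
[-5.81275208e-01  4.31482130e-01  1.59253726e+00 -2.55972957e-04
  1.11594894e+00  1.60024300e+00] [ 0.53661375 -0.27021048  0.17151646]
[[ 0.819 -0.573  0.001]
 [-0.573 -0.819 -0.001]
 [ 0.002  0.    -1.   ]]
go tool [-0.17595958  0.08625917  0.0062453 ]
```

```bash
python3 -m crank '[[-0.007,0.003,0,0,0,0],[-0.0135,0.0065,0,0,0,0],[-0.017,0.0083,0,0,0,0],[-0.017,0.0083,0,0,0,0],[-0.017,0.0083,0,0,0,0],[-0.017,0.0083,0,0,0,0],[-0.017,0.0083,0,0,0,0],[-0.017,0.0083,0,0,0,0],[-0.017,0.0083,0,0,0,0],[-0.017,0.0083,0,0,0,0],[-0.0135,0.0065,0,0,0,0],[-0.006,0.003,0,0,0,0]]'
python3 -m crank '[[0,0,0.008,0,0,0],[0,0,0.015,0,0,0],[0,0,0.015,0,0,0],[0,0,0.012,0,0,0],[0,0,0.004,0,0,0],[0,0,0,0,0,0],[0,0,0,0,0,0]]'
cat > lip.py <<'E'
from h import *
s=robot.read_state();print(s['joint_pos'].round(3),s['ee_pos'])
M=R.from_quat(np.array(s['tcp_rot'])[[1,2,3,0]]).as_matrix();L=s['ee_pos']+M@[.058,-.058,.053]
print('lip',L.round(4),'tilt',np.degrees(np.arccos(-M[2,2])).round(1),'d',(M@[.707,-.707,0]).round(3),'lip off wanted(tool)',(M.T@(np.array([.424,-.226,.058])-L)).round(4))
E
python3 lip.py
```

```text
time_s: 12.85
ee_pos: [0.3406, -0.2371, 0.1706]
tcp_rot: [-0.0, 0.954, -0.301, -0.001]
contact_force: [-0.2, -0.5, -4.2]
grip_width: 0.135
finger_force: 30.0
time_s: 13.43
ee_pos: [0.3437, -0.2387, 0.1165]
tcp_rot: [0.0, 0.953, -0.302, 0.0]
contact_force: [0.2, -0.1, -3.1]
grip_width: 0.134
finger_force: 30.0
[-0.772  0.284  2.035 -0.     0.822  1.411] [ 0.34373952 -0.23870019  0.11653623]
lip [ 0.4246 -0.2246  0.0635] tilt 0.0 d [0.985 0.172 0.   ] lip off wanted(tool) [0.0003 0.0014 0.0055]
```

```bash
python3 -m crank '[[0.0017,-0.0017,-0.0035,-0.354,-0.354,0],[0.0017,-0.0017,-0.0035,-0.354,-0.354,0],[0.0017,-0.0017,-0.0035,-0.354,-0.354,0],[0.0017,-0.0017,-0.0035,-0.354,-0.354,0],[0.0017,-0.0017,-0.0035,-0.354,-0.354,0],[0.0017,-0.0017,-0.0035,-0.354,-0.354,0],[0.0017,-0.0017,-0.0035,-0.354,-0.354,0],[0.0017,-0.0017,-0.0035,-0.354,-0.354,0],[0,0,0,0,0,0],[0,0,0,0,0,0]]'
python3 lip.py
```

```text
time_s: 14.27
ee_pos: [0.3675, -0.2347, 0.1414]
tcp_rot: [0.08, 0.939, -0.297, -0.153]
contact_force: [-1.6, -1.3, -3.7]
grip_width: 0.14
finger_force: 30.0
[-0.542  0.412  1.792 -0.241  1.213  1.757] [ 0.36749079 -0.23467535  0.14141775]
lip [ 0.4257 -0.2246  0.0637] tilt 19.9 d [ 0.926  0.162 -0.34 ] lip off wanted(tool) [0.0008 0.0007 0.006 ]
```

```bash
python3 -m crank '[[0.0023,-0.0023,-0.0017,-0.354,-0.354,0],[0.0023,-0.0023,-0.0017,-0.354,-0.354,0],[0.0023,-0.0023,-0.0017,-0.354,-0.354,0],[0.0023,-0.0023,-0.0017,-0.354,-0.354,0],[0.0023,-0.0023,-0.0017,-0.354,-0.354,0],[0,0,0,0,0,0],[0,0,0,0,0,0],[0,0,0,0,0,0]]'
python3 lip.py
python3 -c "
from h import *
grab('scene','s4');grab('top','t4')
a=cv2.imread('pics/s4.png')[110:290,180:360];b=cv2.imread('pics/t4.png')[150:330,160:340]
cv2.imwrite('pics/v4.png',cv2.resize(np.hstack([a,b]),(800,400)))"
```

```text
time_s: 14.93
ee_pos: [0.3834, -0.2314, 0.1422]
tcp_rot: [0.129, 0.915, -0.29, -0.248]
contact_force: [-0.0, -0.3, -2.9]
grip_width: 0.134
finger_force: 30.0
[-0.447  0.544  1.65  -0.319  1.433  1.86 ] [ 0.38342836 -0.23135015  0.14215229]
lip [ 0.4236 -0.2244  0.0534] tilt 32.5 d [ 0.831  0.144 -0.537] lip off wanted(tool) [-0.0005  0.0029 -0.0039]
```

View pics/v4.png

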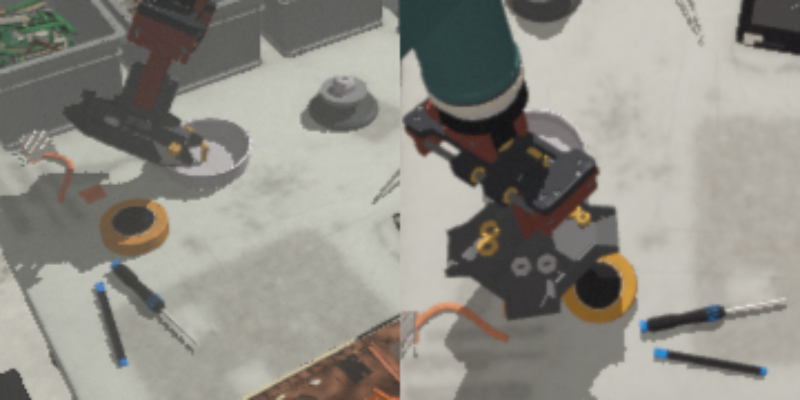

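Pouring has begun: brass is at the lip and in the dish at (205,150) on the left and (540,155) on the right. The nuts, washers and spacers are still in their compartments.

```bash
python3 -m crank '[[0.0017,-0.0017,-0.0035,-0.354,-0.354,0],[0.0017,-0.0017,-0.0035,-0.354,-0.354,0],[0.0017,-0.0017,-0.0035,-0.354,-0.354,0],[0,0,0,0,0,0],[0,0,0,0,0,0],[0,0,0,0,0,0],[0,0,0,0,0,0],[0,0,0,0,0,0]]'
python3 lip.py
python3 -c "
from h import *
grab('scene','s5');grab('top','t5')
a=cv2.imread('pics/s5.png')[140:200,230:310];b=cv2.imread('pics/t5.png')[185:265,180:260]
cv2.imwrite('pics/v5.png',np.hstack([cv2.resize(a,(400,300),interpolation=2),cv2.resize(b,(300,300),interpolation=2)]))"
```

```text
time_s: 15.7
ee_pos: [0.3952, -0.2294, 0.1469]
tcp_rot: [0.158, 0.896, -0.284, -0.304]
contact_force: [0.1, -0.9, -2.8]
grip_width: 0.134
finger_force: 30.0
[-0.402  0.623  1.558 -0.356  1.574  1.896] [ 0.3952004  -0.22940372  0.14686948]
lip [ 0.4235 -0.2245  0.0535] tilt 40.0 d [ 0.755  0.131 -0.643] lip off wanted(tool) [-0.0008  0.003  -0.0035]
```

View pics/v5.png

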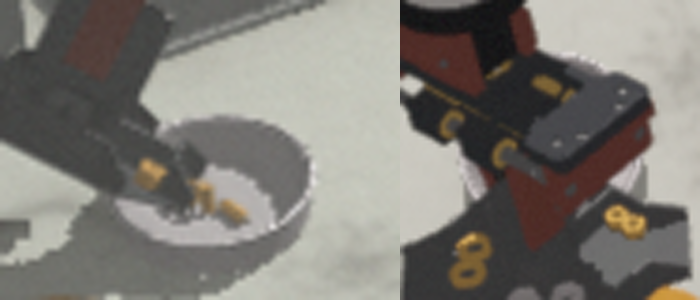

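Two standoffs show in the dish region at (235,210) and (205,195) on the left. The brass at (152,175) looks like the spacer pair. I tilt on to 45° for stragglers, hold, then level and inspect.

```bash
python3 -m crank '[[0.0017,-0.0017,-0.0035,-0.354,-0.354,0],[0.0017,-0.0017,-0.0035,-0.354,-0.354,0],[0,0,0,0,0,0],[0,0,0,0,0,0],[0,0,0,0,0,0],[0,0,0,0,0,0],[0,0,-0.01,0,0,0],[0,0,-0.015,0,0,0],[-0.0017,0.0017,0.0035,0.354,0.354,0],[-0.0017,0.0017,0.0035,0.354,0.354,0],[-0.0017,0.0017,0.0035,0.354,0.354,0],[-0.0017,0.0017,0.0035,0.354,0.354,0]]'
python3 -m crank '[[-0.0017,0.0017,0.0035,0.354,0.354,0],[-0.0017,0.0017,0.0035,0.354,0.354,0],[-0.0017,0.0017,0.0035,0.354,0.354,0],[-0.0017,0.0017,0.0035,0.354,0.354,0],[-0.0017,0.0017,0.0035,0.354,0.354,0],[-0.0017,0.0017,0.0035,0.354,0.354,0],[-0.0017,0.0017,0.0035,0.354,0.354,0],[0,0,0,0,0,0],[0,0,0,0,0,0]]'
python3 lip.py
python3 -c "
from h import *
grab('scene','s6');grab('top','t6')
a=cv2.imread('pics/s6.png')[110:230,210:330];b=cv2.imread('pics/t6.png')[170:290,170:290]
cv2.imwrite('pics/v6.png',np.hstack([cv2.resize(a,(400,400),interpolation=2),cv2.resize(b,(400,400),interpolation=2)]))"
```

```text
time_s: 16.8
ee_pos: [0.4055, -0.2277, 0.1628]
tcp_rot: [0.138, 0.91, -0.288, -0.266]
contact_force: [0.7, -1.3, -3.3]
grip_width: 0.137
finger_force: 30.0
time_s: 17.55
ee_pos: [0.3787, -0.2322, 0.1491]
tcp_rot: [0.07, 0.942, -0.299, -0.135]
contact_force: [0.1, -1.1, -2.7]
grip_width: 0.132
finger_force: 30.0
[-0.545  0.393  1.785 -0.214  1.206  1.742] [ 0.37871454 -0.23223567  0.14909565]
lip [ 0.44   -0.2217  0.0738] tilt 17.6 d [ 0.939  0.162 -0.302] lip off wanted(tool) [-0.0067  0.0088  0.0201]
```

View pics/v6.png

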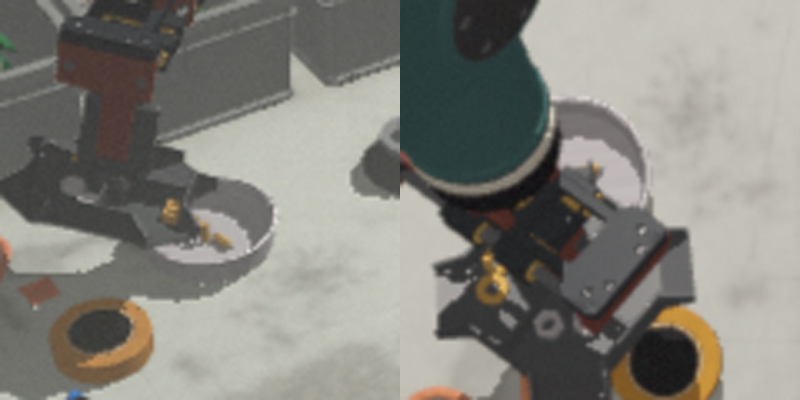

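```bash
python3 -m crank '[[-0.0017,0.0017,0.002,0.356,0.356,0],[-0.0017,0.0017,0.002,0.356,0.356,0],[-0.0017,0.0017,0.001,0.356,0.356,0],[-0.0017,0.0017,0,0.356,0.356,0],[-0.0017,0.0017,0,0.356,0.356,0],[-0.0017,0.0017,-0.002,0.356,0.356,0],[-0.0017,0.0017,-0.004,0.356,0.356,0],[0,0,-0.01,0,0,0],[0,0,-0.015,0,0,0],[0,0,-0.01,0,0,0],[0,0,-0.004,0,0,0]]'
python3 lip.py
python3 -c "
from h import *
s=robot.read_state();M=R.from_quat(np.array(s['tcp_rot'])[[1,2,3,0]]).as_matrix()
print(M.T@(np.array([.45,-.42,.185])-s['ee_pos']))"
```

```text
time_s: 18.57
ee_pos: [0.363, -0.2358, 0.1926]
tcp_rot: [0.0, 0.953, -0.302, 0.001]
contact_force: [0.1, -0.7, -3.6]
grip_width: 0.137
finger_force: 30.0
[-7.370e-01  1.790e-01  1.921e+00  1.000e-03  1.039e+00  1.446e+00] [ 0.36301077 -0.23578176  0.19259029]
lip [ 0.4439 -0.2217  0.1398] tilt 0.1 d [0.985 0.172 0.002] lip off wanted(tool) [-0.014   0.015   0.0817]
[0.17707395 0.10070934 0.00797138]
```

```bash
python3 -m crank '[[0.007,0.004,0,0,0,0],[0.013,0.0075,0,0,0,0],[0.017,0.0095,0,0,0,0],[0.017,0.0095,0,0,0,0],[0.017,0.0095,0,0,0,0],[0.017,0.0095,0,0,0,0],[0.017,0.0095,0,0,0,0],[0.017,0.0095,0,0,0,0],[0.017,0.0095,0,0,0,0],[0.017,0.0095,0,0,0,0],[0.013,0.0075,0,0,0,0],[0.007,0.004,0,0,0,0]]'
python3 -c "
from h import *
p,d,P,s=grab('top','t7');pw,dw,Pw,_=grab('wrist','w7'); ps=grab('scene','s7')[0]
def brass(p): h=cv2.cvtColor(p,cv2.COLOR_BGR2HSV); return ((h[...,0]>10)&(h[...,0]<30)&(h[...,1]>110)&(h[...,2]>90)).astype(np.uint8)
m=brass(p)*(np.hypot(P[...,0]-.444,P[...,1]+.222)<.056)
n,l,st,c=cv2.connectedComponentsWithStats(m.astype(np.uint8)); print(st[1:],c[1:])
D=p[190:266,180:261]; S=ps[100:300,180:430]
cv2.imwrite('pics/v7.png',np.hstack([cv2.resize(D,(300,300),interpolation=2),cv2.resize(S,(375,300)),]))
cv2.imwrite('pics/v7.png',np.vstack([cv2.imread('pics/v7.png'),np.hstack([cv2.resize(pw[:240],(480,180)),cv2.resize(p[90:190,170:280],(195,180),interpolation=2)])]))
"; python3 lip.py
```

```text
time_s: 19.57
ee_pos: [0.4499, -0.4194, 0.1899]
tcp_rot: [-0.0, 0.953, -0.302, 0.0]
contact_force: [0.6, 0.3, -2.1]
grip_width: 0.133
finger_force: 30.0
[[223 220   6   3  12]
 [219 224   2   2   3]
 [214 226   2   2   3]] [[225.5        220.83333333]
 [219.66666667 224.33333333]
 [214.66666667 226.33333333]]
[-8.620e-01  4.290e-01  1.544e+00  1.000e-03  1.170e+00  1.321e+00] [ 0.44879888 -0.41724068  0.19019853]
lip [ 0.5296 -0.4031  0.1372] tilt 0.1 d [0.985 0.171 0.001] lip off wanted(tool) [-0.1882 -0.0839  0.0795]
```

View pics/v7.png

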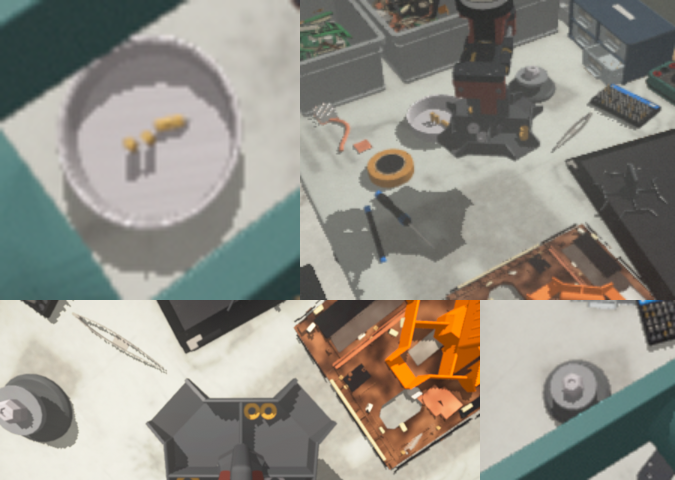

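All three standoffs are in the dish, at (128,143), (147,138) and (170,122) in the top-left panel. The washers are seen in their compartment at (260,410). The spindle's hexagon shows at (10,410) in the wrist panel. I move closer to read its angle.

```bash
python3 -m crank '[[-0.0013,-0.007,0,0,0,0],[-0.0026,-0.0135,0,0,0,0],[-0.0034,-0.018,0,0,0,0],[-0.0034,-0.018,0,0,0,0],[-0.0034,-0.018,0,0,0,0],[-0.0034,-0.018,0,0,0,0],[-0.0034,-0.018,0,0,0,0],[-0.0034,-0.018,0,0,0,0],[-0.0034,-0.018,0,0,0,0],[-0.0034,-0.018,0,0,0,0],[-0.0026,-0.0135,0,0,0,0],[-0.0013,-0.007,0,0,0,0]]'
python3 -m crank '[[0,0,0,0,0,0],[0,0,0,0,0,0]]'
python3 -c "
from h import *
p,d,P,s=grab('wrist','w8')
f,cx,cy,M=cam('wrist',s); C=np.array([.6435,-.218,.049])
q=M[:3,:3].T@(C-M[:3,3]); u,v=f*q[:2]/q[2]+[cx,cy]; print('stand px',u,v,d.shape)
near=(d>0.05)&(np.hypot(P[...,0]-.6435,P[...,1]+.218)<.06)
for lo,hi in((.028,.038),(.038,.044),(.0465,.052)):
    m=near&(P[...,2]>lo)&(P[...,2]<hi); k=P[m][:,:2].astype(np.float32)
    if len(k)>5: print(lo,len(k),cv2.minEnclosingCircle(k),P[m][:,2].mean())
# rectified orthographic view of plane z=.049, 0.2mm/px, 60x60mm
g=(np.arange(300)-150)*2e-4
X,Y=np.meshgrid(C[0]+g,C[1]+g)
W=np.stack([X,Y,np.full_like(X,.049)],-1)-M[:3,3]; Q=W@M[:3,:3]
r=cv2.remap(p,(f*Q[...,0]/Q[...,2]+cx).astype(np.float32),(f*Q[...,1]/Q[...,2]+cy).astype(np.float32),cv2.INTER_LINEAR)
u,v=int(u),int(v); c=p[max(v-50,0):v+50,max(u-50,0):u+50]
cv2.imwrite('pics/v8.png',np.hstack([cv2.resize(r,(500,500)),cv2.resize(c,(300,500))[:, :]]))
cv2.imwrite('pics/rect8.png',r)
print(s['ee_pos'])"
```

```text
time_s: 20.72
ee_pos: [0.527, -0.2428, 0.1917]
tcp_rot: [-0.001, 0.954, -0.301, 0.001]
contact_force: [-0.5, 0.2, -3.9]
grip_width: 0.137
finger_force: 30.0
time_s: 20.88
ee_pos: [0.5267, -0.2456, 0.1916]
tcp_rot: [-0.0, 0.954, -0.301, 0.001]
contact_force: [0.7, 0.0, -3.0]
grip_width: 0.137
finger_force: 30.0
stand px 215.51849713996899 105.59915249078124 (400, 640)
0.028 2484 ((0.6452907919883728, -0.2186470925807953), 0.031073464080691338) 0.03257483261864145
0.038 212 ((0.6450706720352173, -0.21834343671798706), 0.014911056496202946) 0.04221020204612194
0.0465 355 ((0.6448167562484741, -0.21830278635025024), 0.011229975149035454) 0.047632936736625484
[ 0.52674671 -0.24557384  0.19162411]
```

View pics/v8.png

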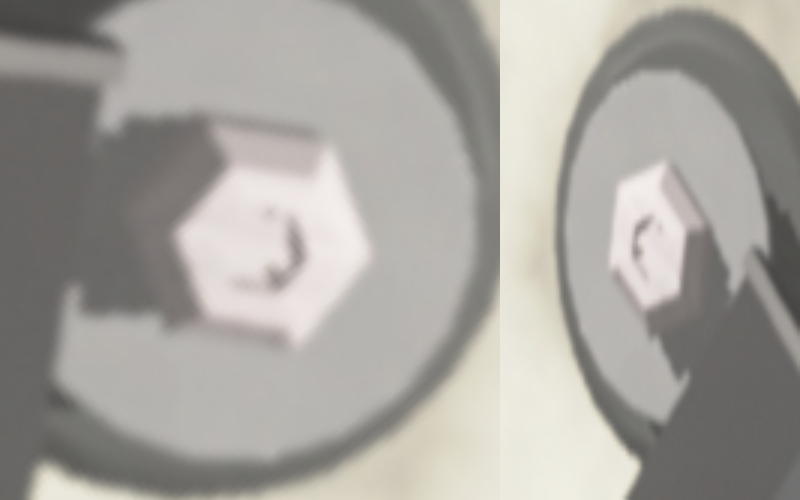

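The rectified view shows the hexagonal spindle with corners near (370,250) and (330,140). Its edges lie at about 9.5° modulo 60 in the world, and the centre is at about (0.645, -0.218). I turn the tray by -15.5° and go above the stand.

```bash
python3 -m crank '[[0,0,0,0,0,0.6],[0,0,0,0,0,1],[0,0,0,0,0,1],[0,0,0,0,0,0.5],[0.004,-0.008,0,0,0,0],[0.008,-0.0166,0,0,0,0],[0.0096,-0.0196,0,0,0,0],[0.0096,-0.0196,0,0,0,0],[0.0096,-0.0196,0,0,0,0],[0.008,-0.017,0,0,0,0],[0.004,-0.008,0,0,0,0]]'
python3 -m crank '[[0,0,0.01,0,0,0],[0,0,0.02,0,0,0],[0,0,0.02,0,0,0],[0,0,0.016,0,0,0],[0,0,0.008,0,0,0],[0,0,0,0,0,0],[0,0,0,0,0,0],[0,0,0,0,0,0]]'
cat > to.py <<'E'
from h import *
s=robot.read_state();M=R.from_quat(np.array(s['tcp_rot'])[[1,2,3,0]]).as_matrix()
print(s['time_s'],s['ee_pos'],'yaw',np.degrees(np.arctan2(M[1,0],M[0,0])),'F',s['contact_force'].round(1),'Mz',s['moment'].round(2))
print('xy err tool',(M.T@(np.array([.645,-.2184,s['ee_pos'][2]])-M@[.0011,0,0]-s['ee_pos'])).round(4))
E
python3 to.py
```

```text
time_s: 21.85
ee_pos: [0.6468, -0.2182, 0.1916]
tcp_rot: [-0.001, 0.904, -0.427, 0.002]
contact_force: [0.1, -0.3, -3.1]
grip_width: 0.132
finger_force: 30.0
time_s: 22.52
ee_pos: [0.6446, -0.2186, 0.1187]
tcp_rot: [-0.0, 0.904, -0.428, 0.001]
contact_force: [0.4, 0.3, -3.0]
grip_width: 0.134
finger_force: 30.0
22.5167 [ 0.64464481 -0.21864473  0.11867361] yaw -50.65070767403442 F [ 0.4  0.3 -3. ] Mz [ 0.08  0.13 -0.01]
xy err tool [-0.0011 -0.0004  0.    ]
```

```bash
python3 -m crank '[[-0.001,0,0.004,0,0,0],[0,0,0.003,0,0,0],[0,0,0.003,0,0,0],[0,0,0.002,0,0,0],[0,0,0.001,0,0,0],[0,0,0,0,0,0],[0,0,0,0,0,0]]'
python3 to.py
python3 -m crank '[[0,0,0.002,0,0,0],[0,0,0.002,0,0,0],[0,0,0,0,0,0],[0,0,0,0,0,0]]'
python3 to.py
```

```text
time_s: 23.1
ee_pos: [0.6437, -0.2173, 0.1047]
tcp_rot: [-0.0, 0.904, -0.428, 0.001]
contact_force: [0.2, 0.1, -3.1]
grip_width: 0.137
finger_force: 30.0
23.1 [ 0.64365159 -0.2172631   0.10465862] yaw -50.641570587589804 F [ 0.2  0.1 -3.1] Mz [ 0.04  0.13 -0.  ]
xy err tool [ 0.0006 -0.0003  0.    ]
time_s: 23.43
ee_pos: [0.6434, -0.217, 0.1004]
tcp_rot: [-0.001, 0.904, -0.428, 0.0]
contact_force: [-0.1, 1.1, -3.7]
grip_width: 0.139
finger_force: 30.0
23.4333 [ 0.64337952 -0.21704796  0.10037381] yaw -50.6422517993385 F [-0.1  1.1 -3.7] Mz [0.26 0.22 0.03]
xy err tool [ 0.001  -0.0004  0.    ]
```

```bash
python3 -m crank '[[0,0,0.0015,0,0,0],[0,0,0.0015,0,0,0],[0,0,0.001,0,0,0],[0,0,0,0,0,0],[0,0,0,0,0,0]]'
python3 to.py
```

```text
time_s: 23.85
ee_pos: [0.6434, -0.217, 0.0964]
tcp_rot: [-0.001, 0.904, -0.428, 0.0]
contact_force: [-0.2, 1.9, -3.2]
grip_width: 0.135
finger_force: 30.0
23.85 [ 0.643448   -0.21703378  0.09641527] yaw -50.646167434336604 F [-0.2  1.9 -3.2] Mz [0.46 0.16 0.02]
xy err tool [ 0.0009 -0.0003  0.    ]
```

```bash
python3 -m crank '[[-0.0004,-0.0003,0,0,0,0],[0,0,0.001,0,0,0],[0,0,0.001,0,0,0],[0,0,0,0,0,0],[0,0,0,0,0,0]]'
python3 to.py
python3 -m crank '[[0,0,0.001,0,0,0],[0,0,0,0,0,0],[0,0,0,0,0,0]]'
python3 to.py
```

```text
time_s: 24.27
ee_pos: [0.6437, -0.2169, 0.0947]
tcp_rot: [-0.0, 0.904, -0.428, 0.001]
contact_force: [0.0, 1.9, -3.7]
grip_width: 0.138
finger_force: 30.0
24.2667 [ 0.64373828 -0.21687527  0.09467949] yaw -50.64313643808249 F [ 0.   1.9 -3.7] Mz [ 0.29  0.17 -0.  ]
xy err tool [ 0.0009 -0.      0.    ]
time_s: 24.52
ee_pos: [0.6438, -0.2169, 0.0946]
tcp_rot: [-0.0, 0.904, -0.428, 0.001]
contact_force: [-1.3, 1.8, 5.5]
grip_width: 0.137
finger_force: 30.0
24.5167 [ 0.64378566 -0.21692002  0.09456553] yaw -50.63904580694216 F [-1.3  1.8  5.5] Mz [ 0.46  0.71 -0.07]
xy err tool [ 0.0008 -0.      0.    ]
```

Contact came at exactly the home height: 34 mm plus the 60.6 mm grip height, so the tray is home. I release and back off.

```bash
python3 -m crank '[[0,0,-0.0005,0,0,0],[0,0,0,0,0,0],[0,0,0,0,0,0],[0,0,0,0,0,0],[0,0,0,0,0,0],[0,0,0,0,0,0],[0,0,0,0,0,0],[0,0,0,0,0,0],[0,0,0,0,0,0]]' 0.06
python3 to.py
python3 -m crank '[[0,0,-0.005,0,0,0],[0,0,-0.015,0,0,0],[0,0,-0.03,0,0,0],[0,0,-0.03,0,0,0],[0,0,-0.03,0,0,0],[0,0,-0.02,0,0,0],[0,0,0,0,0,0],[0,0,0,0,0,0]]'
python3 -c "
from h import *
p,d,P,s=grab('wrist','w9');ps,_,S,_=grab('scene','s9');pt,_,T,_=grab('top','t9')
for Q,n in((P,'w'),(S,'s'),(T,'t')):
    r=np.hypot(Q[...,0]-.645,Q[...,1]+.2184)
    m=(r<.035)&(abs(Q[...,2]-.114)<.012); k=Q[m]
    if len(k)>20: print(n,'fin',len(k),np.percentile(k[:,2],[5,50,95]).round(4),k.mean(0).round(4))
    # rim / floor plane fit
    m=(r<.085)&(Q[...,2]>.052)&(Q[...,2]<.066); k=Q[m]
    if len(k)>20:
        A=np.c_[k[:,:2]-[.645,-.2184],np.ones(len(k))]; c=np.linalg.lstsq(A,k[:,2],rcond=None)[0]; print(n,'rim',len(k),c.round(4))
    m=(r<.075)&(Q[...,2]>.030)&(Q[...,2]<.046); k=Q[m]
    if len(k)>20:
        A=np.c_[k[:,:2]-[.645,-.2184],np.ones(len(k))]; c=np.linalg.lstsq(A,k[:,2],rcond=None)[0]; print(n,'floor',len(k),c.round(4))
a=cv2.resize(ps[90:220,200:400],(500,325),interpolation=2); b=cv2.resize(p[:300],(300,325)); 
cv2.imwrite('pics/v9.png',np.vstack([np.hstack([a,b]),np.hstack([cv2.resize(pt[90:260,170:330],(280,270)),cv2.resize(p[120:390,100:500],(520,270))])]))
"
```

```text
time_s: 25.27
ee_pos: [0.6436, -0.2168, 0.0942]
tcp_rot: [-0.0, 0.904, -0.428, 0.001]
contact_force: [-0.4, 0.6, -1.1]
grip_width: 0.682
finger_force: 0.0
25.2667 [ 0.64363577 -0.21679317  0.09417584] yaw -50.644811246521826 F [-0.4  0.6 -1.1] Mz [0.03 0.11 0.02]
xy err tool [ 0.001 -0.     0.   ]
time_s: 25.93
ee_pos: [0.6442, -0.2171, 0.226]
tcp_rot: [-0.0, 0.904, -0.428, 0.002]
contact_force: [-0.4, 0.0, 0.2]
grip_width: 0.683
finger_force: 0.0
w fin 963 [0.1106 0.1139 0.1154] [ 0.6464 -0.2206  0.1135]
w rim 1992 [ 0.0019 -0.0029  0.0564]
w floor 10301 [-0.0017  0.0024  0.0376]
s fin 121 [0.104  0.1116 0.1164] [ 0.6411 -0.2222  0.1107]
s rim 295 [0.0065 0.0013 0.0569]
s floor 596 [0.0001 0.0016 0.0397]
t rim 302 [-0.0002 -0.0014  0.0569]
t floor 1368 [ 0.0068 -0.0036  0.0385]
```

View pics/v9.png

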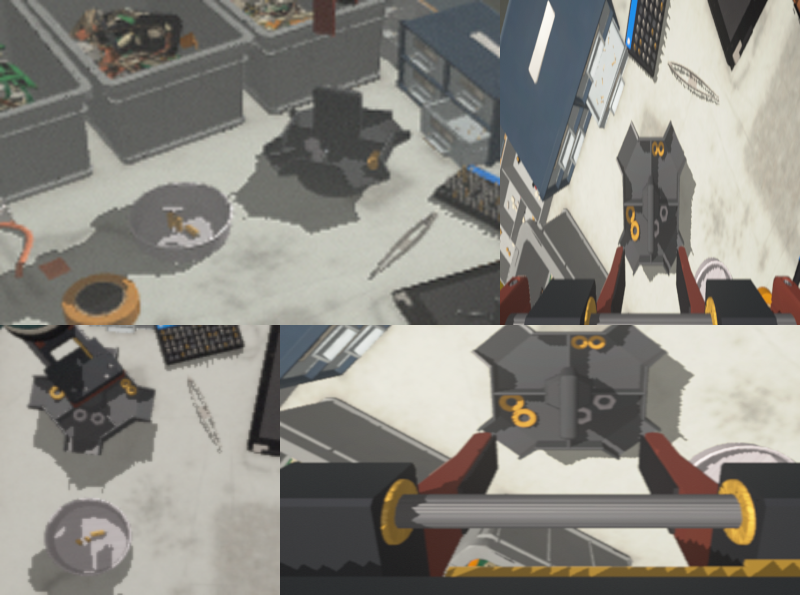

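The tray sits home on the stand: its floor measures 38 mm, its rim about 58 mm and its fin top 116 mm, with under 0.5° of tilt. The nuts, washers and spacers are in their compartments (bottom-right panel) and the standoffs are in the dish (bottom-left). The gripper is clear.

```bash
python3 -c "
from station import robot
print(robot.finish_job())"
```

```text
the job is handed in; nothing more can be done
None
```

The job is handed in: the three standoffs are in the dish, the other parts are still in the tray, and the tray sits level and fully home on its stand, released, at about 26 s. The grip was 30 N, because the gripper is fixed there and could not give the 40 N asked.

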